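# Switch the kitchen lights on at the wireless switch panel, in order

## Task

Switch on the kitchen lights at the battery-powered switch panel lying on the worktop: with a fingertip, lightly press the raised half (the one with the small dark moulded bar) of the wide master rocker until it has tipped fully over, then in the same way the narrow rocker farthest from the master, then the narrow rocker nearest to it. Leave the narrow rocker in the middle off, and neither pick up nor push away the panel, nor disturb the cup and the tin beside it.

Things in the scene. Friction and masses are not known exactly. Their poses are not given: they have to be found in the camera images.
- switch_panel: Loose grey switch panel 96 x 236 x 25 mm (x, y, z), 0.8 kg, on rubber feet, turned any way. Origin: centre of underside; z up. Four white rockers in a row along y, tilting about axes along y at x = 0, 28 mm up: wide master at y = -75 mm, narrow ones at -12 (nearest), 38 (middle), 88 (farthest). The +x half of each has a moulded bar and stands raised when off; press it down for on.
- master (a joint): The wide master rocker (60 x 56 mm). Value in rad: 0 off, 0.30 fully on (half with the moulded bar down at its stop). No spring: it stays where it is left; about 3 N at its tap point moves it. Starts at 0 to 0.03, off.
- master_tap (a point): Point on the wide master rocker (60 x 56 mm): top face, middle of its width, on the moulded bar, 21 mm from the tilt axis towards the panel's +x. It moves with the rocker: 37 mm above the worktop when off, 31 mm when fully on.
- far (a joint): The narrow rocker (60 x 30 mm) farthest from the master rocker. Value in rad: 0 off, 0.30 fully on (half with the moulded bar down at its stop). No spring: it stays where it is left; about 3 N at its tap point moves it. Starts at 0 to 0.03, off.
- far_tap (a point): Point on the narrow rocker (60 x 30 mm) farthest from the master rocker: top face, middle of its width, on the moulded bar, 21 mm from the tilt axis towards the panel's +x. It moves with the rocker: 37 mm above the worktop when off, 31 mm when fully on.
- near (a joint): The narrow rocker (60 x 30 mm) nearest to the master rocker. Value in rad: 0 off, 0.30 fully on (half with the moulded bar down at its stop). No spring: it stays where it is left; about 3 N at its tap point moves it. Starts at 0 to 0.03, off.
- near_tap (a point): Point on the narrow rocker (60 x 30 mm) nearest to the master rocker: top face, middle of its width, on the moulded bar, 21 mm from the tilt axis towards the panel's +x. It moves with the rocker: 37 mm above the worktop when off, 31 mm when fully on.
- middle (a joint): The narrow rocker (60 x 30 mm) in the middle of the three narrow ones. Value in rad: 0 off, 0.30 fully on (half with the moulded bar down at its stop). No spring: it stays where it is left; about 3 N at its tap point moves it. Starts at 0 to 0.03, off.
- middle_tap (a point): Point on the narrow rocker (60 x 30 mm) in the middle of the three narrow ones: top face, middle of its width, on the moulded bar, 21 mm from the tilt axis towards the panel's +x. It moves with the rocker: 37 mm above the worktop when off, 31 mm when fully on. This rocker is to be left off.
- espresso_cup: White espresso cup, 60 x 83 x 49 mm, loose, standing beside one long side of the panel; origin at the centre of its underside. A bystander.
- small_tin: Small food tin, 57 mm across, 72 mm high, loose, standing beside the other long side of the panel; origin at the centre of its underside. A bystander.

How it is judged:
On the way, in this order (a step that is already met when the one before it is completed fails the run):
1. the wide master rocker is on (value of joint master above 0.22 rad), for 0.1 s.
2. then the narrow rocker farthest from it is on (value of joint far above 0.22 rad), for 0.1 s.
3. then the narrow rocker nearest to it is on (value of joint near above 0.22 rad), for 0.1 s.
At the end, for the whole second after the job is handed in: Master, far and near rockers are tipped over (each joint above 0.22 of 0.30 rad), the middle one is still off (below 0.10 rad), the panel rests on the worktop within 25 mm of where it was, cup and tin within 15 mm of where they were (value of joint each of master, far, near above 0.22 rad and value of joint middle below 0.1 rad and distance of switch_panel from where it was at the start of the episode below 0.025 m and height (world z) of switch_panel below 0.01 m and linear speed of switch_panel below 0.02 m/s and distance of each of espresso_cup, small_tin from where it was at the start of the episode below 0.015 m); the robot touches nothing.
It fails at once if a narrow rocker is switched on out of order (far before master, or near before far) ((value of joint far above 0.15 rad and value of joint master below 0.15 rad) or (value of joint near above 0.15 rad and value of joint far below 0.15 rad)).
It fails at once if the middle rocker is pressed (over 0.10 rad) (value of joint middle above 0.1 rad).
It fails at once if the panel is pressed harder than 30 N (contact force between any of the fingers, the arm and switch_panel above 30 N).
It fails at once if the panel is lifted over 10 mm, tipped over 0.12 rad or shoved more than 25 mm ((height (world z) of switch_panel above 0.01 m or angle between switch_panel's own z axis and vertical above 0.12 rad) or distance of switch_panel from where it was at the start of the episode above 0.025 m).
It fails at once if the cup or the tin is moved more than 15 mm (distance of any of espresso_cup, small_tin from where it was at the start of the episode above 0.015 m).
It also fails if it takes over 42 s, if anything falls off the work surface, if the arm or the gripper's body presses on something with over 40 N, if the wrist force passes 120 N, or if a joint passes its speed limit or range.

## Robot

A 6-joint arm with a two-finger parallel gripper is mounted at the origin on a cart in front of the work surface, level with it; the furniture and walls round the work are solid. World frame = base frame: x ahead of the robot, y to its left, z up, the work surface at z = 0. Lengths are in m, angles in rad, forces in N, time in s.
With the tool pointing down it reaches from about 0.35 to 0.775 m from the base axis. Payload 5.5 kg.
Tool frame: the origin (TCP) lies midway between the tips of the shut fingers; the grasp point (between the pads) lies 19 mm behind it; z points along the fingers, y is the line along which they close (so a half turn about z gives the same grasp; the last joint's range is limited). The gripper opens to 85 mm and grips with 20 to 120 N. Pads are 22 mm wide; open, the fingers measure 114 mm over their backs; the gripper's body (76 mm by 85 mm) begins 54 mm behind the grasp point. The pads swing forward as they close: fully open they stand 13 mm farther back than shut.
Start: joints at [-1.487, 0.313, 0.046, 1.304, 0, 1.431], TCP at [0.128, -0.561, 0.231] pointing down, gripper open.
Joint ranges: [-2.76, 2.76], [-0.86, 1.69], [-1.03, 1.26], [-2.2, 2.34], [-1.47, 1.5], [-3.14, 3.14]. Speed limits (rad/s): [2.57, 2.57, 3.14, 3.14, 3.14, 3.14].

## Interface

Orientations are given as a unit quaternion [w, x, y, z].
In Python, from workcell import env gives the robot as it stands.
- The arm moves only by the tool move_arm, never from a script. Its argument "targets" is a list of rows, each a list of 3 entries, a list of its own where there are three numbers: the shift along the tool's x, y, z in mm, then the turn, a rotation vector about the tool's x, y, z in units of 10 degrees (1.0 is 10 degrees), then the closure, from -1 (fully open) to 1 (shut). In form: [[[dx, dy, dz], [ax, ay, az], gripper], ...]. A call has 1 to 5 rows; each row is the pose to reach, as a shift and turn from the pose commanded when the call began, along the tool's axes at that moment; what a row does not reach only later rows make up. A row lasts 1/8 s, in which the tool goes at most 62.5 mm and 10.7 degrees, less where a joint would pass 70% of its speed; a pose out of reach is approached as far as the arm can. A call with a gripper value outside its range is refused whole. The fingers move at their own pace and stop on an object; "squeeze" is the grip in N (left out, the last holds). Time passes only in rows, so rows that repeat a pose let the fingers close. It gives the time, the measured TCP pose, the force, the opening and the grip force at its end, in the units of the state.
- env.get_state(): the state, without advancing time (a new reading comes with each control period).
- env.read_camera(name): name is "scene" or "side" or "wrist"; returns a dict with "pixels" (480x640x3 uint8, red, green, blue), "fovy" (degrees; the focal length in pixels is half the picture's height over the tangent of half this angle, whatever the lens; pixels are square), "cx", "cy" (the principal point, pixels), "extrinsics" (4x4, takes a point from world to camera coordinates); the wrist camera has in their place "mount" (4x4, takes a point from camera to tool coordinates, whose origin is the TCP and whose axes are the flange's). Camera axes: x right, y up, looking along -z (the intrinsics and any distortion apply to the point x, -y, -z); pixel columns grow to the right and rows downward; lengths in m; the calibration is good to about 2 mm. A picture is of the moment at which its call begins: read the wrist's pose just before it. There is no depth.
- env.hand_in(): hands the job in; it is judged then, once.
Trained networks look in a picture, given as the dict that the camera call returned (one of the last four; its "shot" number tells which), for a name from the list of things; names that differ only in an ending like _2 or _b are one class to them, and where a whole thing is asked for, a point or a joint stands for the part that bears it (a point fixed in the world has none). Each returns a list of dicts, best first, with "confidence" (0 to 1); they miss things now and then, are a little off and sometimes report something else, mostly with a low value. They report only what shows in the picture. A call takes as long as a camera call.
- env.spot_in(thing, picture): "centre" ([x, y, z] in m, in world coordinates, good to about 4 mm: the middle of the surface that is visible of it).
- env.regions_of(thing, picture): "mask" (480x640 bool, what is visible of it).
- env.landmark_of(thing, picture): "centre" ([x, y, z] in m, in world coordinates, good to about 4 mm: a listed point, or the origin of a listed thing).
The state is a dict: "clock": time; "joint_pos": joint angles; "qvel": joint speeds; "tau": joint torques, N m; "tcp_pos": TCP position; "orientation": TCP orientation; "wrist_force": force on the tool from outside, world axes, zero at the start; "ft_torque": the same for the moment, N m; "finger_gap": finger opening in m; "grip_force": force on a finger pad.
Only numpy, scipy, OpenCV 4.12 (cv2) and the standard library are available. Lean on these libraries where they do the work, as an engineer would, in place of code of your own. Each camera call takes 0.05 s, during which the arm holds its last target. There are 200 camera calls.

## Working session

There is one attempt and no reset: what is moved stays moved. The work goes in short steps, Python scripts to look and compute and a tool call to move; the robot and the scene stay as the last step left them, time stands still between calls to the robot, and variables do not carry over. Pictures are saved under pics/ and viewed, at most 10 in all, crops included, and the job is handed in when it is done.

Besides the shell and the picture viewer there is one more tool, called after "Emit:" as name([rows], argument=value, ...), one row to a line, values as JSON. move_arm: Moves the arm, as the interface text tells. Its arguments: {"type":"object","properties":{"targets":{"type":"array","items":{"type":"array"}},"squeeze":{"type":"number"}},"required":["targets"]}

```bash
mkdir -p pics
cat > look.py <<'E'
import numpy as np,cv2
from workcell import env
def shot(cam,name,things):
    p=env.read_camera(cam)
    cv2.imwrite(f'pics/{name}.png',cv2.cvtColor(p['pixels'],cv2.COLOR_RGB2BGR))
    for t in things:
        for f in ('landmark_of',):
            r=getattr(env,f)(t,p)[:2]
            print(cam,t,[(np.round(a['centre'],4).tolist(),round(a['confidence'],2)) for a in r])
    return p
T=['switch_panel','master_tap','near_tap','middle_tap','far_tap','espresso_cup','small_tin']
E
python3 - <<'E'
from look import *
for c in('scene','side'): shot(c,c+'0',T)
s=env.get_state();print(s['clock'],s['tcp_pos'],s['orientation'],s['finger_gap'])
E
```

```text
scene switch_panel [([0.5315, 0.234, -0.0021], 0.87)]
scene master_tap [([0.5223, 0.3082, 0.0375], 0.66), ([0.4999, 0.1473, 0.035], 0.23)]
scene near_tap [([0.5163, 0.2454, 0.0371], 0.68)]
scene middle_tap [([0.5114, 0.1994, 0.0377], 0.83)]
scene far_tap [([0.5026, 0.1479, 0.0391], 0.71)]
scene espresso_cup [([0.4072, 0.227, 0.0028], 0.86)]
scene small_tin [([0.6381, 0.2391, 0.002], 0.57)]
side switch_panel [([0.5361, 0.236, 0.0002], 0.92)]
side master_tap [([0.5212, 0.3131, 0.0338], 0.68)]
side near_tap [([0.5156, 0.2486, 0.0386], 0.86)]
side middle_tap []
side far_tap [([0.501, 0.1507, 0.0383], 0.65)]
side espresso_cup [([0.4129, 0.2317, 0.0018], 0.66)]
side small_tin [([0.6394, 0.2349, 0.0023], 0.66)]
0.8 [ 0.1276084  -0.56071887  0.23135556] [ 7.02701973e-05  9.93746535e-01  1.11659388e-01 -4.71679633e-06] 0.0852744143449383
```

View pics/scene0.png

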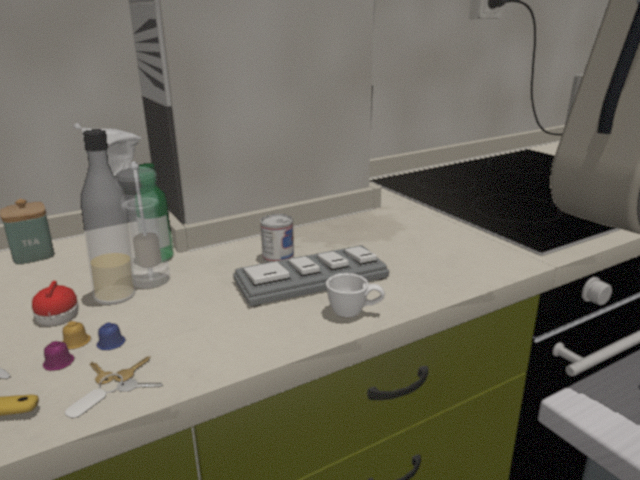

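View pics/side0.png

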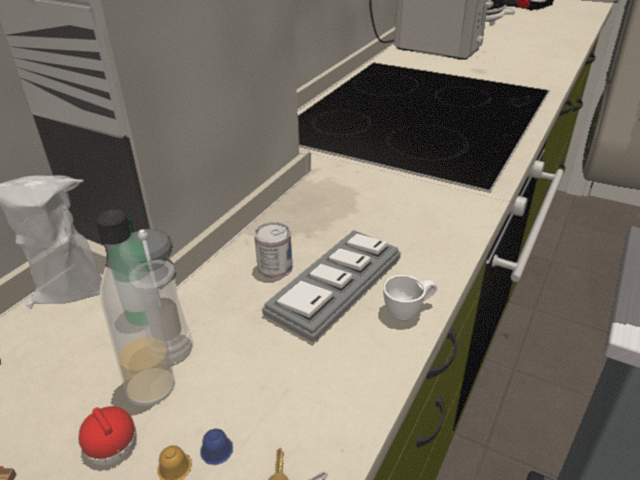

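Emit:
move_arm([
  [[60,-36,-4],[0,0,-1],1],
  [[115,-70,-8],[0,0,-2],1],
  [[170,-105,-12],[0,0,-3],1],
  [[225,-140,-16],[0,0,-4],1],
  [[280,-170,-20],[0,0,-5],1],
], squeeze=20)

```text
clock: 1.42
tcp_pos: [0.3524, -0.3419, 0.2508]
orientation: [0.001, 0.852, 0.523, 0.0]
wrist_force: [0.2, -0.3, -0.0]
finger_gap: -0.0004
grip_force: 0.0
```

```bash
cat >> look.py <<'E'
from scipy.spatial.transform import Rotation as R
def delta(world,yaw=None):
    s=env.get_state();q=np.array(s['orientation']);r=R.from_quat(q[[1,2,3,0]])
    M=r.as_matrix();cy=np.degrees(np.arctan2(M[1,0],M[0,0]))
    print('t',s['clock'],'tcp',np.round(s['tcp_pos'],4),'yaw',round(cy,1),'tilt',round(np.degrees(np.arccos(-M[2,2])),2),'gap',s['finger_gap'],'j',np.round(s['joint_pos'],2),'F',np.round(s['wrist_force'],1))
    print('shift mm',np.round(M.T@(np.array(world)-s['tcp_pos'])*1000,1))
    if yaw is not None: print('az',round(((cy-yaw+180)%360-180)/10,2))
E
python3 -c "
from look import *
delta([.5,0.0,.25],173)"
```

```text
t 1.425 tcp [ 0.3524 -0.3419  0.2508] yaw 63.1 tilt 0.06 gap -0.00041455254267540055 j [-0.93  0.14 -0.12  1.3  -0.    1.11] F [ 0.2 -0.3 -0. ]
shift mm [371.7 -22.8   0.6]
az -10.99
```

Emit:
move_arm([
  [[60,-4,0],[0,0,-1],1],
  [[120,-8,0],[0,0,-2],1],
  [[180,-11,0],[0,0,-3],1],
  [[240,-15,0],[0,0,-4],1],
  [[300,-18,0],[0,0,-5],1],
])

```text
clock: 2.05
tcp_pos: [0.4729, -0.0664, 0.2506]
orientation: [0.001, 0.551, 0.835, 0.0]
wrist_force: [0.4, -0.1, 0.3]
finger_gap: -0.0
grip_force: 0.0
```

```bash
python3 -c "
from look import *
delta([.45,0.25,.25],173)"
```

```text
t 2.05 tcp [ 0.4729 -0.0664  0.2506] yaw 113.1 tilt 0.06 gap -3.585602610757192e-05 j [-0.31  0.12 -0.15  1.3  -0.    0.86] F [ 0.4 -0.1  0.3]
shift mm [299.9 103.3   0.4]
az -5.99
```

Emit:
move_arm([
  [[56,22,0],[0,0,-1],1],
  [[112,44,0],[0,0,-2],1],
  [[168,65,0],[0,0,-3],1],
  [[224,86,0],[0,0,-4],1],
  [[280,105,0],[0,0,-5],1],
])

```text
clock: 2.68
tcp_pos: [0.4603, 0.2326, 0.2505]
orientation: [0.0, 0.146, 0.989, 0.0]
wrist_force: [1.5, 1.0, -0.5]
finger_gap: 0.0004
grip_force: 0.0
```

Emit:
move_arm([
  [[0,0,0],[0,0,-1],1],
  [[0,0,0],[0,0,-1],1],
  [[0,0,0],[0,0,-1],1],
])

```text
clock: 3.05
tcp_pos: [0.4605, 0.2301, 0.2503]
orientation: [0.0, 0.064, 0.998, -0.0]
wrist_force: [0.7, -0.0, 0.8]
finger_gap: 0.0001
grip_force: 0.0
```

```bash
python3 -c "
from look import *
delta([.52,0.31,.1],173)
p=shot('wrist','w1',T);print(np.round(p['mount'],3))"
```

```text
t 3.05 tcp [0.4605 0.2301 0.2503] yaw 172.6 tilt 0.01 gap 0.0001386228693021729 j [ 0.31  0.19 -0.07  1.31 -0.    0.44] F [ 0.7 -0.   0.8]
shift mm [-48.7  87.  150.3]
az -0.04
wrist switch_panel [([0.5323, 0.2358, 0.0009], 0.77), ([0.4997, 0.1497, 0.0347], 0.65)]
wrist master_tap [([0.5218, 0.3105, 0.038], 0.8)]
wrist near_tap [([0.517, 0.2447, 0.035], 0.9)]
wrist middle_tap [([0.5083, 0.1971, 0.038], 0.91)]
wrist far_tap [([0.5, 0.1525, 0.034], 0.59)]
wrist espresso_cup [([0.4107, 0.2341, 0.0017], 0.66)]
wrist small_tin []
[[ 0.001  0.948  0.319  0.082]
 [ 1.    -0.001 -0.    -0.001]
 [ 0.     0.319 -0.948 -0.143]
 [ 0.     0.     0.     1.   ]]
```

View pics/w1.png

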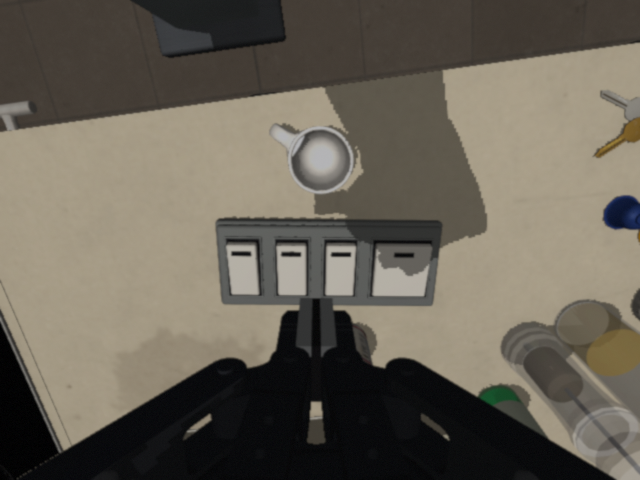

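The wrist picture shows the panel squarely: the master on the right with its bar at (404,255), then near (341,252), middle (290,254) and far (241,254). The cup is at (320,158), on the bar side. I'll fit the panel pose from these pixels and check it against the network points.

Run:
```python
from look import *
s=env.get_state();p=env.read_camera('wrist')
q=np.array(s['orientation']);M=R.from_quat(q[[1,2,3,0]]).as_matrix()
f=240/np.tan(np.radians(p['fovy']/2));m=p['mount']
print(p.keys())
px=[(404,255),(341,252),(290,254),(241,254)];W=[]
for u,v in px:
    d=np.array([(u-p['cx'])/f,-(v-p['cy'])/f,-1])
    d=M@m[:3,:3]@d;o=s['tcp_pos']+M@m[:3,3]
    W.append((o+d*(.037-o[2])/d[2])[:2])
W=np.array(W);print(np.round(W,4))
net=np.array([[[.5223,.3082],[.5163,.2454],[.5114,.1994],[.5026,.1479]],[[.5218,.3105],[.517,.2447],[.5083,.1971],[.5,.1525]]]).mean(0)
B=np.array([[21,-75],[21,-12],[21,38],[21,88]])/1000
for A in (W,net,(W+net)/2):
    a,b=A-A.mean(0),B-B.mean(0)
    th=np.arctan2((b[:,0]*a[:,1]-b[:,1]*a[:,0]).sum(),(a*b).sum())
    c,n=np.cos(th),np.sin(th);Q=np.array([[c,-n],[n,c]])
    t=A.mean(0)-Q@B.mean(0)
    print('yaw',np.degrees(th),'pos',t,'res mm',np.round((B@Q.T+t-A)*1000,1).tolist())
    print('press25',np.round(([[.025,-.075],[.025,.088],[.025,-.012]]@Q.T+t),4).tolist())
```

```text
dict_keys(['pixels', 'fovy', 'cx', 'cy', 'mount', 'shot'])
[[0.5242 0.3101]
 [0.5131 0.2476]
 [0.5088 0.1966]
 [0.5026 0.1478]]
yaw 172.6264232839214 pos [0.53427548 0.23247378] res mm [[-1.2, -0.5], [1.9, -0.5], [-0.2, 0.9], [-0.5, 0.1]]
press25 [[0.5191, 0.3101], [0.4982, 0.1484], [0.511, 0.2476]]
yaw 172.5703522995075 pos [0.53454695 0.23266516] res mm [[1.4, 0.4], [-1.4, 2.2], [-1.0, -0.6], [1.0, -2.1]]
press25 [[0.5195, 0.3103], [0.4984, 0.1486], [0.5113, 0.2478]]
yaw 172.59873081902782 pos [0.53441118 0.2325696 ] res mm [[0.1, -0.1], [0.3, 0.9], [-0.6, 0.2], [0.3, -1.0]]
press25 [[0.5193, 0.3102], [0.4983, 0.1485], [0.5112, 0.2477]]
```

Emit:
move_arm([
  [[-24,44,20],[0,0,0],1],
  [[-48,87,50],[0,0,0],1],
  [[-48,87,105],[0,0,0],1],
  [[-48,87,160],[0,0,0],1],
  [[-48,87,190],[0,0,0],1],
])

```text
clock: 4.12
tcp_pos: [0.517, 0.3101, 0.0567]
orientation: [-0.002, 0.063, 0.998, -0.001]
wrist_force: [0.8, -0.2, 0.7]
finger_gap: 0.0002
grip_force: 0.0
```

Emit:
move_arm([
  [[0,0,5],[0,0,0],1],
  [[0,0,10],[0,0,0],1],
  [[0,0,14],[0,0,0],1],
  [[0,0,18],[0,0,0],1],
  [[0,0,20],[0,0,0],1],
])

```text
clock: 4.75
tcp_pos: [0.5192, 0.311, 0.0407]
orientation: [0.0, 0.063, 0.998, 0.0]
wrist_force: [-0.4, 0.8, -0.6]
finger_gap: -0.0001
grip_force: 0.0
```

```bash
python3 -c "
from look import *
delta([.5193,0.3102,.033],172.6)
shot('wrist','w2',T[1:2])"
```

```text
t 4.75 tcp [0.5192 0.311  0.0407] yaw 172.8 tilt 0.05 gap -0.00014051440570862206 j [ 0.41  0.49 -0.18  0.9  -0.    0.53] F [-0.4  0.8 -0.6]
shift mm [-0.2 -0.8  7.7]
az 0.02
wrist master_tap [([0.4147, 0.2293, -0.0016], 0.33)]
```

View pics/w2.png

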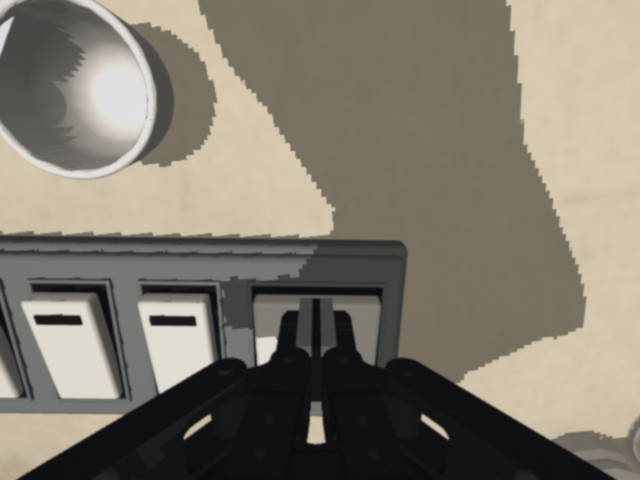

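The fingertips at (317,300) cover the master's bar and sit within its outer edge (row 294), centred across its width (255–382). Next I'll press gently.

Emit:
move_arm([
  [[0,0,2],[0,0,0],1],
  [[0,0,4],[0,0,0],1],
  [[0,0,5],[0,0,0],1],
  [[0,0,6],[0,0,0],1],
  [[0,0,7],[0,0,0],1],
])

```text
clock: 5.48
tcp_pos: [0.5184, 0.311, 0.0333]
orientation: [-0.0, 0.062, 0.998, 0.0]
wrist_force: [-4.1, 0.5, 4.9]
finger_gap: -0.0001
grip_force: 2.4
```

Emit:
move_arm([
  [[0,0,0.6],[0,0,0],1],
  [[0,0,1.2],[0,0,0],1],
  [[0,0,1.2],[0,0,0],1],
])

```text
clock: 5.85
tcp_pos: [0.5187, 0.3109, 0.032]
orientation: [-0.0, 0.063, 0.998, -0.0]
wrist_force: [-2.9, 0.5, 3.5]
finger_gap: -0.0004
grip_force: 2.1
```

Emit:
move_arm([
  [[0,0,0.6],[0,0,0],1],
  [[0,0,1.0],[0,0,0],1],
  [[0,0,1.0],[0,0,0],1],
])

```text
clock: 6.22
tcp_pos: [0.5187, 0.3109, 0.0312]
orientation: [-0.0, 0.063, 0.998, -0.0]
wrist_force: [-5.4, 0.8, 5.6]
finger_gap: 0.0
grip_force: 3.4
```

Emit:
move_arm([
  [[0,0,0.6],[0,0,0],1],
  [[0,0,1.0],[0,0,0],1],
  [[0,0,1.0],[0,0,0],1],
])

```text
clock: 6.6
tcp_pos: [0.5187, 0.3109, 0.031]
orientation: [0.0, 0.063, 0.998, 0.0]
wrist_force: [-7.1, 0.0, 11.2]
finger_gap: 0.0002
grip_force: 6.1
```

Emit:
move_arm([
  [[0,0,-6],[0,0,0],1],
  [[0,0,-26],[0,0,0],1],
  [[0,0,-56],[0,0,0],1],
  [[0,0,-90],[0,0,0],1],
  [[0,0,-90],[0,0,0],1],
])

```text
clock: 7.22
tcp_pos: [0.5222, 0.3116, 0.1232]
orientation: [0.004, 0.063, 0.998, 0.001]
wrist_force: [0.4, -0.3, 0.1]
finger_gap: -0.0
grip_force: 0.0
```

```bash
python3 -c "
from look import *
delta([.4983,0.1485,.1],172.6)
shot('wrist','w3',T[:6]);shot('side','s3',T[:5])"
```

```text
t 7.225 tcp [0.5222 0.3116 0.1232] yaw 172.8 tilt 0.44 gap -4.016603858149968e-05 j [ 0.41  0.42 -0.07  1.08 -0.    0.53] F [ 0.4 -0.3  0.1]
shift mm [   3.4 -164.8   22.7]
az 0.02
wrist switch_panel [([0.5302, 0.2362, -0.0032], 0.86)]
wrist master_tap [([0.5228, 0.3083, 0.0307], 0.8), ([0.6422, 0.245, 0.0031], 0.67)]
wrist near_tap [([0.5159, 0.243, 0.0346], 0.58)]
wrist middle_tap [([0.5071, 0.198, 0.0378], 0.93)]
wrist far_tap [([0.4998, 0.1488, 0.0312], 0.91), ([0.5176, 0.2466, 0.0356], 0.69)]
wrist espresso_cup [([0.4158, 0.2322, 0.0023], 0.55)]
side switch_panel [([0.5365, 0.2389, 0.0007], 0.59), ([0.5166, 0.2505, 0.0365], 0.52)]
side master_tap [([0.5182, 0.3144, 0.0292], 0.94)]
side near_tap [([0.5197, 0.2487, 0.0384], 0.88)]
side middle_tap [([0.506, 0.1984, 0.0395], 0.81)]
side far_tap [([0.5035, 0.1514, 0.0413], 0.78)]
```

View pics/w3.png

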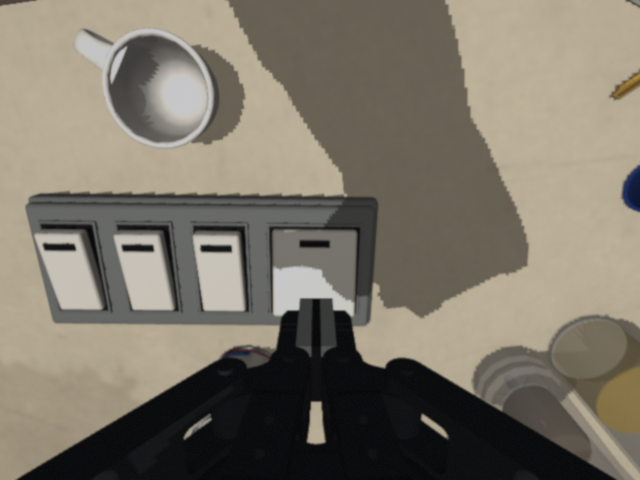

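Master is tipped over: the dark gap at its outer edge has closed, and both cameras put its tap at about 30 mm. The panel hasn't moved. Next is the far rocker.

Emit:
move_arm([
  [[0,-55,0],[0,0,0],1],
  [[0,-110,0],[0,0,0],1],
  [[0,-164,0],[0,0,0],1],
  [[0,-164,30],[0,0,0],1],
  [[0,-164,60],[0,0,0],1],
])

```text
clock: 8.5
tcp_pos: [0.4992, 0.1472, 0.0602]
orientation: [0.001, 0.064, 0.998, 0.0]
wrist_force: [-0.0, 0.4, 0.3]
finger_gap: -0.0001
grip_force: 0.0
```

Emit:
move_arm([
  [[0,0,10],[0,0,0],1],
  [[0,0,17],[0,0,0],1],
  [[0,0,17],[0,0,0],1],
])

```text
clock: 8.88
tcp_pos: [0.4987, 0.1484, 0.0433]
orientation: [0.0, 0.062, 0.998, -0.0]
wrist_force: [-0.6, -1.2, 0.1]
finger_gap: -0.0003
grip_force: 0.0
```

```bash
python3 -c "
from look import *
delta([.4983,0.1485,.031],172.6)
shot('wrist','w4',T[4:5])"
```

```text
t 8.875 tcp [0.4987 0.1484 0.0433] yaw 172.8 tilt 0.02 gap -0.000318660275384115 j [ 0.13  0.35 -0.4   0.82 -0.    0.26] F [-0.6 -1.2  0.1]
shift mm [ 0.4  0.  12.3]
az 0.02
wrist far_tap []
```

View pics/w4.png

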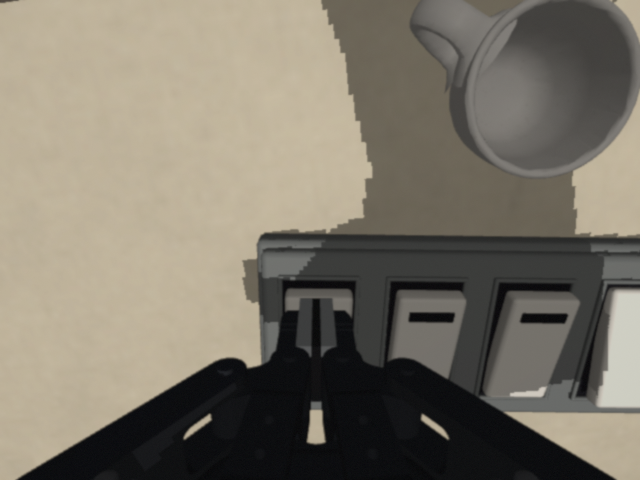

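The fingertips at (317,300) sit over the far rocker's raised end, which spans columns 285–352, and are well clear of the middle rocker. I'll press down to about 31 mm.

Emit:
move_arm([
  [[0,0,4],[0,0,0],1],
  [[0,0,6],[0,0,0],1],
  [[0,0,7.5],[0,0,0],1],
  [[0,0,9],[0,0,0],1],
  [[0,0,10],[0,0,0],1],
])

```text
clock: 9.6
tcp_pos: [0.4977, 0.1483, 0.033]
orientation: [-0.001, 0.062, 0.998, 0.0]
wrist_force: [-3.7, 1.4, 5.9]
finger_gap: 0.0001
grip_force: 2.7
```

Emit:
move_arm([
  [[0,0,0.8],[0,0,0],1],
  [[0,0,1.6],[0,0,0],1],
  [[0,0,1.6],[0,0,0],1],
])

```text
clock: 9.98
tcp_pos: [0.4973, 0.1484, 0.0314]
orientation: [-0.001, 0.062, 0.998, 0.0]
wrist_force: [-4.9, 1.2, 5.7]
finger_gap: -0.0001
grip_force: 3.1
```

Emit:
move_arm([
  [[0,0,0.6],[0,0,0],1],
  [[0,0,1.2],[0,0,0],1],
  [[0,0,1.2],[0,0,0],1],
])

```text
clock: 10.35
tcp_pos: [0.4974, 0.1484, 0.0311]
orientation: [-0.001, 0.062, 0.998, 0.0]
wrist_force: [-6.6, 1.5, 13.2]
finger_gap: 0.0003
grip_force: 7.2
```

The far rocker is at its stop: the force rose while the height stayed put. I'll lift and go to the near rocker.

Emit:
move_arm([
  [[0,0,-6],[0,0,0],1],
  [[0,0,-30],[0,0,0],1],
  [[0,0,-60],[0,0,0],1],
  [[0,50,-60],[0,0,0],1],
  [[0,100,-60],[0,0,0],1],
])

```text
clock: 10.98
tcp_pos: [0.5125, 0.2479, 0.0911]
orientation: [0.001, 0.064, 0.998, 0.0]
wrist_force: [0.0, 0.3, -0.6]
finger_gap: 0.0
grip_force: 0.0
```

Emit:
move_arm([
  [[0,0,0],[0,0,0],1],
  [[0,0,25],[0,0,0],1],
  [[0,0,40],[0,0,0],1],
  [[0,0,47],[0,0,0],1],
  [[0,0,47],[0,0,0],1],
])

```text
clock: 11.6
tcp_pos: [0.5107, 0.2467, 0.0428]
orientation: [-0.0, 0.063, 0.998, -0.0]
wrist_force: [0.1, -0.4, 0.3]
finger_gap: -0.0002
grip_force: 0.0
```

```bash
python3 -c "
from look import *
delta([.5112,0.2477,.031],172.6)
shot('wrist','w5',T[4:5]); shot('side','s5',T[1:5])"
```

```text
t 11.6 tcp [0.5107 0.2467 0.0428] yaw 172.8 tilt 0.06 gap -0.00020790519295182561 j [ 0.31  0.42 -0.28  0.87 -0.    0.43] F [ 0.1 -0.4  0.3]
shift mm [-0.4  1.  11.8]
az 0.02
wrist far_tap [([0.498, 0.1514, 0.0278], 0.77)]
side master_tap [([0.5139, 0.2494, 0.0393], 0.67), ([0.5186, 0.312, 0.0283], 0.57)]
side near_tap [([0.5157, 0.2517, 0.0375], 0.78), ([0.64, 0.2377, 0.0012], 0.72)]
side middle_tap [([0.5059, 0.1984, 0.039], 0.68)]
side far_tap [([0.5057, 0.1513, 0.0299], 0.88)]
```

View pics/w5.png

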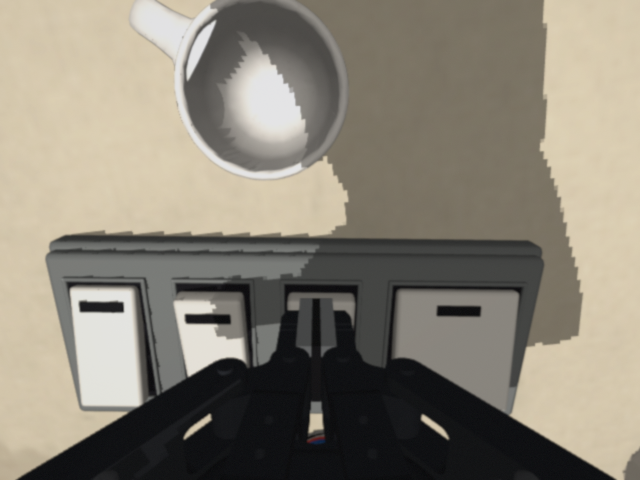

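The far rocker (left, 105,345) and the master (455,335) lie flush now. The fingertips are on the near rocker (columns 287–355), and the middle one is still raised. I'll press.

Emit:
move_arm([
  [[0,1,4],[0,0,0],1],
  [[0,1,6],[0,0,0],1],
  [[0,1,7.5],[0,0,0],1],
  [[0,1,9],[0,0,0],1],
  [[0,1,10],[0,0,0],1],
])

```text
clock: 12.58
tcp_pos: [0.5104, 0.2485, 0.0332]
orientation: [-0.001, 0.062, 0.998, 0.0]
wrist_force: [-5.1, 1.2, 4.6]
finger_gap: 0.0001
grip_force: 2.5
```

Emit:
move_arm([
  [[0,0,0.8],[0,0,0],1],
  [[0,0,1.6],[0,0,0],1],
  [[0,0,1.6],[0,0,0],1],
])

```text
clock: 12.95
tcp_pos: [0.5107, 0.2483, 0.0315]
orientation: [-0.0, 0.063, 0.998, -0.0]
wrist_force: [-4.4, 1.8, 4.1]
finger_gap: 0.0003
grip_force: 2.2
```

Emit:
move_arm([
  [[0,0,0.6],[0,0,0],1],
  [[0,0,1.3],[0,0,0],1],
  [[0,0,1.3],[0,0,0],1],
])

```text
clock: 13.32
tcp_pos: [0.5108, 0.2483, 0.0311]
orientation: [-0.0, 0.063, 0.998, -0.0]
wrist_force: [-7.6, 0.3, 10.7]
finger_gap: 0.0001
grip_force: 5.9
```

The near rocker is at its stop too. I'll lift clear and check.

Emit:
move_arm([
  [[0,0,-6],[0,0,0],1],
  [[0,0,-40],[0,0,0],1],
  [[0,0,-90],[0,0,0],1],
  [[0,0,-140],[0,0,0],1],
  [[0,0,-140],[0,0,0],1],
])

```text
clock: 13.95
tcp_pos: [0.5153, 0.2491, 0.1753]
orientation: [0.005, 0.063, 0.998, 0.001]
wrist_force: [-0.1, -0.3, -0.3]
finger_gap: -0.0001
grip_force: 0.0
```

```bash
python3 -c "
from look import *
delta([.5112,0.2477,.031],172.6)
shot('wrist','w6',T)"
```

```text
t 13.95 tcp [0.5153 0.2491 0.1753] yaw 172.8 tilt 0.63 gap -8.932695959671206e-05 j [ 0.31  0.32 -0.08  1.16 -0.    0.44] F [-0.1 -0.3 -0.3]
shift mm [  5.4  -2.4 144.3]
az 0.02
wrist switch_panel [([0.536, 0.2358, -0.0018], 0.69)]
wrist master_tap [([0.524, 0.3139, 0.0329], 0.94)]
wrist near_tap [([0.5142, 0.2449, 0.0289], 0.61)]
wrist middle_tap [([0.5061, 0.1975, 0.0372], 0.89), ([0.415, 0.2307, 0.0011], 0.26)]
wrist far_tap [([0.498, 0.1495, 0.0266], 0.79)]
wrist espresso_cup [([0.4132, 0.2333, 0.0025], 0.79)]
wrist small_tin []
```

View pics/w6.png

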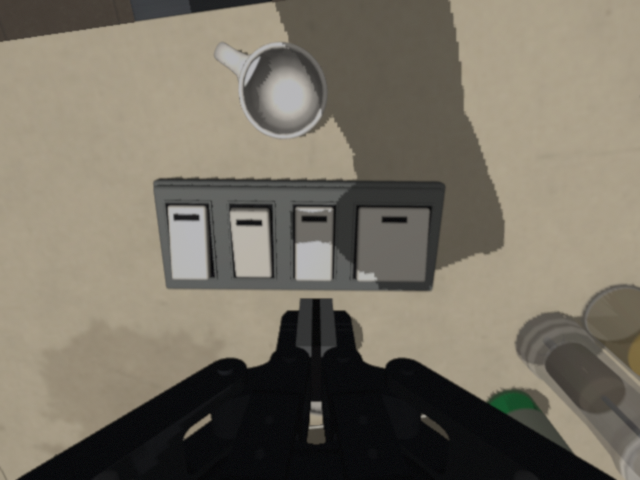

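The master (395,243), near (314,243) and far (188,242) rockers are flush. The middle one (250,243) still stands raised with a dark gap, and the panel and cup are where they were.

```bash
python3 -c "
from workcell import env
print(env.hand_in())"
```

```text
the job is handed in; nothing more can be done
None
```

I pressed the master, far and near rockers fully over in that order and handed the job in. In the last picture, the middle rocker was still off and the panel and cup had not moved. The tin was mostly hidden behind the gripper there, so I couldn't confirm it, and the hand-in returned no verdict.

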